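# Clip the snap hook onto the switch's security ring

### The job

Pick up the snap hook by its black grip, hold it flat and push its mouth onto the near leg of the steel ring that stands on the switch's lid, gently, until the ring has pushed the sprung gate open and the gate has snapped shut behind it. Then tug the hook back towards you, gently but until the ring comes up firm against its stop, to prove that it holds. Let go and leave the hook lying flat on the lid with the ring's leg caught in it; leave the other things where they are. The ring is light: keep the load on it under about 15 N throughout.

Things in the scene. Friction and masses are not known exactly. Their poses are not given: they have to be found in the camera images.
- hook_grip (a point): Centre of the loose snap hook's grip, half-way up: 12 mm above what it lies on. Black plastic grip, 60 mm long (x), 22 wide (y), 24 high (z). Hook lies flat on the bench, 109 mm long, 0.13 to 0.21 kg. x = along the hook towards its mouth, z = up; the steel fork lies ahead (+x) in the plane of this point.
- gate (a joint): Angle of the gate, a sprung 6 mm bar across the mouth at x = +72 mm, hinged on the +y arm, reaching to the -y arm. 0 = shut (a stop: it cannot swing outwards), up to 1.4 rad inwards. It meets a bar with 4 N at first, up to 10 N. A bar pushed in within 4 mm of the middle clears the gate's end 19 to 26 mm inside its line; the gate snaps shut; 4 to 10 mm on, the bar runs hard into the fork's back.
- ring_leg (a point): Point on the centre line of the ring's near leg, 12 mm above the switch's lid. +x (level) = direction in which to push the hook on, away from the robot; z = up. The lid is flat, 44 mm above the bench, its front edge 105 to 150 mm before this leg; grey switch, 260 mm (x) by 300 mm (y), fixed.
- hook: The hook; origin under the grip's centre, axes as hook_grip. Fork of 8 mm round bar: arms' centre lines at y = +16 and -16 mm (24 mm clear between), ending at x = +79; inner face of its closed back at x = +38. The mouth faces +x, barred by the gate.
- ring: The ring; origin at the near leg's foot, axes as ring_leg. Upright staple of 8 mm round steel bar, 46 mm high: near leg, far leg 60 mm on along +x, closed over the top. It slides along x in a slot with 2 N friction between two hard stops; neither the stops nor where it stands between them is measured: it gives anything from 3 to 47 mm when pushed before it is firm. Light: no load over 15 N.
- adapter: Black power adapter, 95 x 50 x 30 mm, loose, on the bench beside the hook (the two may stand either way round). Origin under its centre. Leave it.
- drive: Flat grey drive box, 100 x 55 x 16 mm, loose on the switch's lid, about 130 mm to the left of the ring. Origin under its centre. Leave it.
- tester: Grey hand tester, 110 x 60 x 28 mm, loose on the bench to the left. Origin under its centre. Leave it.
- screwdriver: Screwdriver 190 mm long, loose on the bench to the left. Leave it.
There are look-alikes about, which are no part of the job. What is shaped like the hook but red is not meant.

How it is judged:
By the outcome, as a careful person would: the job done as asked, in the order asked, and still so for the second after the job is handed in, with the robot touching nothing.
It also fails if it takes over 64 s, if anything falls off the work surface, if the arm or the gripper's body presses on something with over 40 N, if the wrist force passes 120 N, or if a joint passes its speed limit or range.

### The arm

A 7-joint arm with a two-finger parallel gripper is mounted at the origin on the work surface. World frame = base frame: x ahead of the robot, y to its left, z up, the work surface at z = 0. Lengths are in m, angles in rad, forces in N, time in s.
With the tool pointing down it reaches from about 0.425 to 0.825 m from the base axis. Payload 3.6 kg.
Tool frame: the origin (TCP) lies on the centre line of the jaws, within the pads' length; the fingertips stand 14 mm ahead of it and the grasp point (between the pads) lies 5 mm behind it; z points along the fingers, y is the line along which they close (so a half turn about z gives the same grasp; the last joint's range is limited). The gripper opens to 93 mm and grips with 3 to 60 N. Pads are 15 mm wide; open, the fingers measure 128 mm over their backs; the gripper's body (75 mm by 188 mm) begins 65 mm behind the grasp point.
Start: joints at [-1.175, 0.615, -0.013, 1.423, 0.008, 1.103, -0.04], TCP at [0.266, 0.593, 0.2] pointing down, gripper open.
Joint ranges: [-3.12, 3.12], [-0.3, 2.06], [-1.34, 1.32], [0.26, 2.42], [-1.36, 4.5], [0.01, 1.98], [-2.84, 2.84]. Speed limits (rad/s): [2.79, 2.79, 3.14, 3.14, 3.14, 3.14, 3.14].

### API

Orientations are given as [roll, pitch, yaw] about the fixed x, y, z axes, in that order (R = Rz(yaw) Ry(pitch) Rx(roll)).
In Python, from station import status, cams, ctrl gives the robot as it stands.
- The arm moves only by the tool play_rows, never from a script. Its argument "rows" is a list of rows, each a list of 3 entries, a list of its own where there are three numbers: the opening, from 0 (shut) to 1 (fully open), then the shift along the tool's x, y, z in m, then the turn about the tool's z in rad. A call has 1 to 12 rows; each row is the pose to reach, as a shift and turn from the pose commanded when the call began, along the tool's axes at that moment; what a row does not reach only later rows make up. A row lasts 1/12 s, in which the tool goes at most 41.7 mm and 7.16 degrees, less where a joint would pass 70% of its speed; a pose out of reach is approached as far as the arm can. A call with a gripper value outside its range is refused whole. The fingers move at their own pace and stop on an object; "force" is the grip in N (left out, the last holds). Time passes only in rows, so rows that repeat a pose let the fingers close. It gives the time, the measured TCP pose, the force, the opening and the grip force at its end, in the units of the state.
- status.sense(): the state, without advancing time (a new reading comes with each control period).
- cams.capture(name): name is "side" or "top"; returns the picture (400x640x3 uint8, red, green, blue); there is no depth.
- cams.calibration(name): a dict with "fx", "fy", "cx", "cy" (pixels), "distortion" ([k1, k2, p1, p2, k3] as OpenCV has them; the pictures are not rectified), "origin" and "orientation" of the camera in the world. Camera axes: x right, y up, looking along -z (the intrinsics and any distortion apply to the point x, -y, -z); pixel columns grow to the right and rows downward; lengths in m; the calibration is good to about 2 mm. A picture is of the moment at which its call begins. calibration takes no time and is no camera call.
- ctrl.hand_in(): hands the job in; it is judged then, once.
The state is a dict: "time": time; "joint_positions": joint angles; "qvel": joint speeds; "joint_torque": joint torques, N m; "position": TCP position; "tcp_rot": TCP orientation; "wrist_force": force on the tool from outside, world axes, zero at the start; "torque": the same for the moment, N m; "width": finger opening in m; "finger_force": force on a finger pad.
Only numpy, scipy, OpenCV 4.12 (cv2) and the standard library are available. Lean on these libraries where they do the work, as an engineer would, in place of code of your own. Each camera call takes 0.05 s, during which the arm holds its last target. There are 200 camera calls.

## Working session

There is one attempt and no reset: what is moved stays moved. The work goes in short steps, Python scripts to look and compute and a tool call to move; the robot and the scene stay as the last step left them, time stands still between calls to the robot, and variables do not carry over. Pictures are saved under pics/ and viewed, at most 10 in all, crops included, and the job is handed in when it is done.

Besides the shell and the picture viewer there is one more tool, called after "Call:" by a JSON object that holds its "api" and its "payload". play_rows: Moves the arm, as the interface text tells. Its arguments: {"type":"object","properties":{"rows":{"type":"array"},"force":{"type":"number"}},"required":["rows"]}

```bash
mkdir -p pics; python3 - <<'E'
from station import status,cams
import cv2
s=status.sense();print({k:s[k] for k in('time','position','tcp_rot','wrist_force','width')})
for n in('side','top'):
    im=cams.capture(n);cv2.imwrite(f'pics/{n}0.png',im[:,:,::-1]);print(n,cams.calibration(n))
E
```

```text
{'time': 0.0, 'position': array([0.26575551, 0.59228314, 0.19909904]), 'tcp_rot': array([-3.13908092e+00,  2.73821159e-05,  2.71985595e+00]), 'wrist_force': array([-0.66300215, -0.22179991,  1.00383734]), 'width': 0.09282628689982718}
side {'fx': 374.1944114086394, 'fy': 374.1944114086394, 'cx': 322.96540621841336, 'cy': 198.66022403967165, 'distortion': array([-0.00462651,  0.        ,  0.        ,  0.        ,  0.        ]), 'origin': array([ 0.21957936, -0.59813455,  0.77335287]), 'orientation': array([ 0.82632144, -0.0137491 , -0.44813808])}
top {'fx': 435.9235279223725, 'fy': 435.9235279223725, 'cx': 325.613154959533, 'cy': 196.20889807019037, 'distortion': array([-0.08312969,  0.        ,  0.        ,  0.        ,  0.        ]), 'origin': array([0.34289072, 0.08560671, 1.24866496]), 'orientation': array([ 0.1885702, -0.010411 , -1.547352 ])}
```

View pics/top0.png

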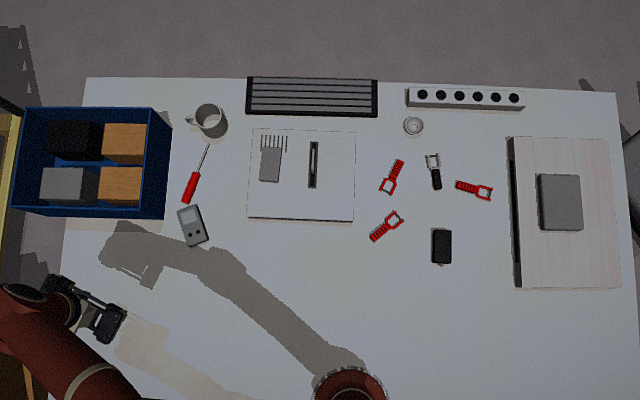

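View pics/side0.png

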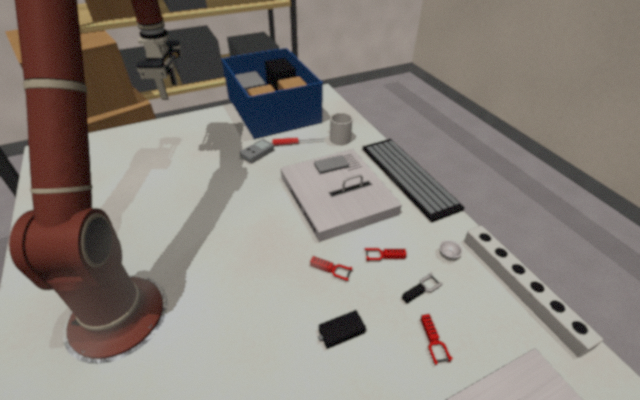

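The top view shows a hook-shaped thing with a black grip at about (435,180), fork up at (432,160). Three red look-alikes are at (391,177), (473,190) and (387,226), and the adapter is at (441,246). Only (435,180) has the black grip, so it's the one meant. The ring and its dark slot are at about (313,165) on the switch's lid. One enlarged crop will confirm both.

```bash
python3 - <<'E'
import cv2,numpy as np
t=cv2.imread('pics/top0.png');s=cv2.imread('pics/side0.png')
r=lambda im,x,y,w,h:cv2.resize(im[y:y+h,x:x+w],(400,300),interpolation=cv2.INTER_CUBIC)
cv2.imwrite('pics/crop1.png',np.vstack([np.hstack([r(t,400,145,80,60),r(t,270,130,80,60)]),np.hstack([r(s,380,260,80,60),r(s,310,150,80,60)])]))
E
```

```text
(no output)
```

View pics/crop1.png

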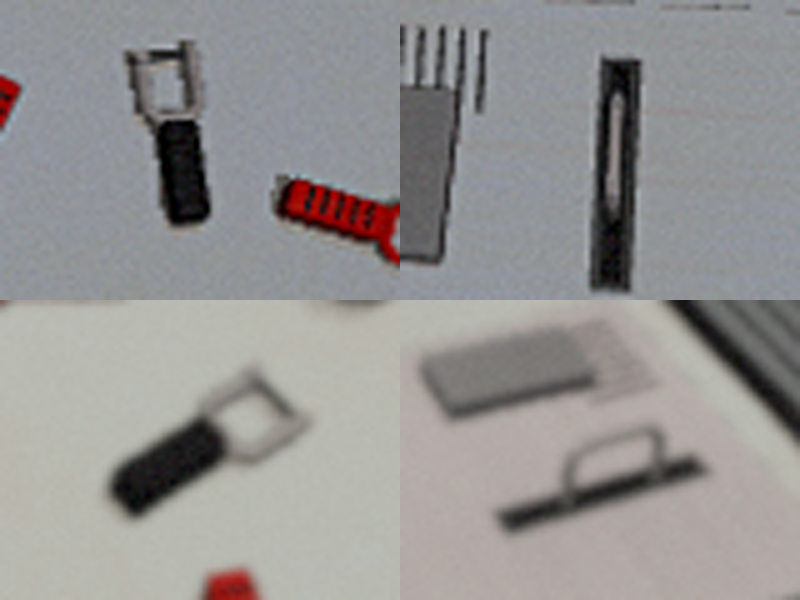

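The crop confirms it: a black grip with a steel fork and gate at the far end. The ring is pale and stands in the dark slot. Its near leg's foot is at side (343.6,191), and its top bar runs in the top view from (312.6,148.4) to (312.6,173.6).

```bash
cat > h.py <<'E'
import cv2,numpy as np
from scipy.spatial.transform import Rotation as R
from station import status,cams
def ray(n,uv):
    c=cams.calibration(n);K=np.array([[c['fx'],0,c['cx']],[0,c['fy'],c['cy']],[0,0,1]])
    p=cv2.undistortPoints(np.array([[uv]],float),K,np.array(c['distortion']))[0,0]
    d=R.from_euler('xyz',c['orientation']).apply([p[0],-p[1],-1]);return np.array(c['origin']),d
def plane(n,uv,z):
    o,d=ray(n,uv);return o+d*(z-o[2])/d[2]
def tri(a,b):
    (o1,d1),(o2,d2)=ray('top',a),ray('side',b)
    n=np.cross(d1,d2);s=np.linalg.solve(np.c_[d1,-d2,n],o2-o1)
    p,q=o1+s[0]*d1,o2+s[1]*d2
    return (p+q)/2,np.linalg.norm(p-q)
def proj(n,P):
    c=cams.calibration(n);K=np.array([[c['fx'],0,c['cx']],[0,c['fy'],c['cy']],[0,0,1]])
    q=R.from_euler('xyz',c['orientation']).inv().apply(np.array(P)-c['origin'])*[1,-1,-1]
    return cv2.projectPoints(q[None],np.zeros(3),np.zeros(3),K,np.array(c['distortion']))[0].ravel()
def blob(im,box,thr):
    x,y,w,h=box;m=(im[y:y+h,x:x+w].max(2)<thr).astype(np.uint8)
    k,l,st,ce=cv2.connectedComponentsWithStats(m);i=1+np.argmax(st[1:,4]);c=np.argwhere(l==i)[:,::-1]
    return c+np.array([x,y]),st[i,4]
E
python3 - <<'E'
from h import *
t=cv2.imread('pics/top0.png');s=cv2.imread('pics/side0.png')
C={}
for n,im,b,th in(('top',t,(425,165,22,28),75),('side',s,(395,275,35,35),90)):
    c,a=blob(im,b,th);r=cv2.minAreaRect(c.astype(np.float32));C[n]=r[0];print(n,a,r,c.mean(0))
print('grip',tri(C['top'],C['side']))
g=[plane('top',p,.012)for p in(C['top'],)];print(g)
# fork tips (crop px)
f=lambda x,y,ox,oy:(ox+x/5-.4,oy+y/5-.4)
for z in(.012,):
  a=plane('top',f(130,55,400,145),z);b=plane('top',f(190,43,400,145),z);m=(a+b)/2;print('fork tips',a,b,'mid',m,'yaw',np.arctan2(*(m-g[0])[[1,0]]))
a=plane('side',f(255,365,380,260),.012);b=plane('side',f(307,420,380,260),.012);print('side tips',a,b,(a+b)/2,plane('side',C['side'],.012))
# slot
c,a=blob(t,(300,135,28,60),90);r=cv2.boxPoints(cv2.minAreaRect(c.astype(np.float32)));print('slot',a,[plane('top',p,.044).round(4)for p in r])
# ring
print('foot side',plane('side',f(168,502,310,90) if 0 else (310+168/5-.4,150+203/5-.4),.044),'far foot',plane('side',(310+258/5-.4,150+173/5-.4),.044))
for nm,a,b in(('near',f(213,218,270,130),(310+170/5,150+155/5)),('far',f(215,92,270,130),(310+260/5,150+130/5))):
  print(nm,tri(a,b),plane('top',a,.086))
# lid edges in top
for p in((249,218),(353,221),(251,129),(354,130)):print(plane('top',p,.044))
E
```

```text
top 194 ((435.215087890625, 176.4171142578125), (26.26370620727539, 10.586921691894531), 75.25643920898438) [435.58762887 178.56701031]
side 234 ((413.2307434082031, 292.84613037109375), (9.984603881835938, 24.40680503845215), 56.3099365234375) [413.23931624 292.79487179]
grip (array([ 0.6449722 , -0.24237266,  0.00621578]), np.float64(0.0061937492279743305))
[array([ 0.64650429, -0.24222947,  0.012     ])]
fork tips [ 0.70915502 -0.21508022  0.012     ] [ 0.71766322 -0.25133104  0.012     ] mid [ 0.71340912 -0.23320563  0.012     ] yaw 0.1340667076867956
side tips [ 0.61331917 -0.34327314  0.012     ] [ 0.61785737 -0.37294649  0.012     ] [ 0.61558827 -0.35810982  0.012     ] [ 0.6385423 -0.2443758  0.012    ]
slot 325 [array([0.5983, 0.1306, 0.044 ]), array([0.7321, 0.1286, 0.044 ]), array([0.7315, 0.105 , 0.044 ]), array([0.5977, 0.1075, 0.044 ])]
foot side [0.64186452 0.11918947 0.044     ] far foot [0.70394055 0.12061863 0.044     ]
near (array([0.63416342, 0.11530074, 0.08351515]), np.float64(0.010807619240905616)) [0.62830473 0.11699536 0.086     ]
far (array([0.70243055, 0.11834317, 0.07808388]), np.float64(0.0006180152560051346)) [0.7003003  0.11801765 0.086     ]
[0.5057289  0.29066058 0.044     ]
[0.5046554  0.00050802 0.044     ]
[0.76634035 0.29993889 0.044     ]
[7.70974199e-01 5.68999111e-04 4.40000000e-02]
```

```bash
python3 - <<'E'
from h import *
t=cv2.imread('pics/top0.png');s=cv2.imread('pics/side0.png')
C={}
for n,im,b,th in(('top',t,(425,169,22,24),85),('side',s,(395,275,35,35),95)):
    c,a=blob(im,b,th);r=cv2.minAreaRect(c.astype(np.float32));C[n]=r[0];print(n,a,r,c.mean(0))
    if n=='top':
        bx=[plane('top',p,.02)[:2] for p in cv2.boxPoints(r)];e=[bx[1]-bx[0],bx[2]-bx[1]]
        for v in e:print('edge',np.linalg.norm(v),np.arctan2(v[1],v[0]))
    C[n]=c.mean(0)
print('grip',tri(C['top'],C['side']),plane('top',C['top'],.012),plane('side',C['side'],.012))
f=lambda x,y,ox,oy:(ox+x/5-.4,oy+y/5-.4)
g=plane('side',C['side'],.012)
a=plane('side',f(257,67,380,260),.012);b=plane('side',f(307,118,380,260),.012);m=(a+b)/2;print('side tips',a,b,m,np.arctan2(*(m-g)[[1,0]]),np.linalg.norm(m-g))
g=plane('top',C['top'],.012);a=plane('top',f(130,53,400,145),.012);b=plane('top',f(190,41,400,145),.012);m=(a+b)/2;print(m,np.arctan2(*(m-g)[[1,0]]),np.linalg.norm(m-g),a,b)
p=status.sense()['tcp_rot'];print(R.from_euler('xyz',p).as_matrix().round(3))
E
```

```text
top 193 ((435.5540466308594, 178.82432556152344), (21.53626823425293, 9.699540138244629), 80.53767395019531) [435.78238342 178.87046632]
edge 0.02907085670188467 -1.3754024633932753
edge 0.0640162859449645 -3.005405773177329
side 237 ((413.1646728515625, 292.7588195800781), (10.047240257263184, 24.466182708740234), 57.528804779052734) [413.24050633 292.76371308]
grip (array([ 0.639224  , -0.2438753 ,  0.01125082]), np.float64(0.00021755755779915802)) [ 0.63914778 -0.24372522  0.012     ] [ 0.63869788 -0.24419871  0.012     ]
side tips [ 0.71261187 -0.2160588   0.012     ] [ 0.7158793  -0.25078392  0.012     ] [ 0.71424559 -0.23342136  0.012     ] 0.14170014917476778 0.07631256717422574
[ 0.7146436  -0.23323817  0.012     ] 0.1380257492422614 0.07622071600529831 [ 0.71038698 -0.21510903  0.012     ] [ 0.71890023 -0.25136732  0.012     ]
[[-0.912  0.409 -0.001]
 [ 0.409  0.912 -0.002]
 [-0.    -0.002 -1.   ]]
```

Hook grip: (0.639,-0.244), height measured at 11 mm, yaw 0.138. Near leg: about (0.638,0.1185), slot yaw about -0.01. I'm moving now.

Call:
{"api": "play_rows", "payload": {"rows": [[0.5, [-0.057, -0.051, 0], 0.215], [0.5, [-0.114, -0.102, 0], 0.43], [0.5, [-0.171, -0.153, 0], 0.646], [0.5, [-0.228, -0.204, 0], 0.86], [0.5, [-0.284, -0.254, 0], 1.076], [0.5, [-0.341, -0.305, 0], 1.29], [0.5, [-0.341, -0.305, 0], 1.29], [0.5, [-0.4, -0.36, 0], 1.29], [0.5, [-0.4, -0.36, 0], 1.29], [0.5, [-0.4, -0.36, 0], 1.29], [0.5, [-0.4, -0.36, 0], 1.29], [0.5, [-0.4, -0.36, 0], 1.29]]}}

```text
time: 1.1
position: [0.4684, 0.134, 0.2001]
tcp_rot: [-3.141, 0.0, 1.429]
wrist_force: [1.7, 1.0, 0.5]
width: 0.0461
finger_force: 0.0
```

```bash
cat >> h.py <<'E'
def go(x,y,z,yang):  # yang: world angle of tool y axis
    s=status.sense();M=R.from_euler('xyz',s['tcp_rot']).as_matrix();p=np.array(s['position'])
    d=M.T@(np.array([x,y,z])-p);th=np.arctan2(M[1,1],M[0,1])
    print('t',round(s['time'],2),'pos',p.round(4),'yang',round(th,4),'shift',d.round(4),'turn',round((th-yang+np.pi)%(2*np.pi)-np.pi,4),'F',np.round(s['wrist_force'],2),'w',round(s['width'],4),'tilt',M[:,2].round(4))
E
python3 -c "
from h import *
go(.639,-.244,.08,-np.pi/2+.138)"
```

```text
t 1.1 pos [0.4684 0.134  0.2001] yang -0.142 shift [-0.3501  0.2224  0.1201] turn 1.2908 F [1.71 1.03 0.47] w 0.0461 tilt [-5.e-04 -2.e-04 -1.e+00]
```

Call:
{"api": "play_rows", "payload": {"rows": [[0.5, [-0.035, 0.022, 0.0], 0.125], [0.5, [-0.07, 0.044, 0], 0.25], [0.5, [-0.105, 0.067, 0], 0.375], [0.5, [-0.14, 0.089, 0.01], 0.5], [0.5, [-0.175, 0.111, 0.02], 0.625], [0.5, [-0.21, 0.133, 0.03], 0.75], [0.5, [-0.245, 0.156, 0.05], 0.875], [0.5, [-0.28, 0.178, 0.07], 1.0], [0.5, [-0.315, 0.2, 0.08], 1.125], [0.5, [-0.35, 0.222, 0.1], 1.25], [0.5, [-0.35, 0.222, 0.11], 1.291], [0.5, [-0.35, 0.222, 0.12], 1.291]]}}

```text
time: 2.1
position: [0.6374, -0.2474, 0.0774]
tcp_rot: [3.138, 0.004, 0.132]
wrist_force: [-0.6, -0.1, 0.7]
width: 0.0464
finger_force: 0.0
```

```bash
python3 -c "
from h import *
go(.639,-.244,.0175,-np.pi/2+.138)"
```

```text
t 2.1 pos [ 0.6374 -0.2474  0.0774] yang -1.4387 shift [ 0.0023 -0.0033  0.0598] turn -0.0059 F [-0.6  -0.1   0.68] w 0.0464 tilt [-0.0035 -0.0036 -1.    ]
```

Call:
{"api": "play_rows", "payload": {"rows": [[0.5, [0.002, -0.003, 0.005], 0], [0.5, [0.002, -0.003, 0.005], 0], [0.5, [0.002, -0.003, 0.005], 0]]}}

```text
time: 2.35
position: [0.6412, -0.2356, 0.0754]
tcp_rot: [-3.139, -0.001, 0.143]
wrist_force: [0.1, 1.1, -0.3]
width: 0.0466
finger_force: 0.0
```

```bash
python3 -c "
from h import *
go(.639,-.244,.0175,-np.pi/2+.138)
t=cams.capture('top')[:,:,::-1];s=cams.capture('side')[:,:,::-1]
r=lambda im,x,y,w,h:cv2.resize(im[y:y+h,x:x+w],(400,300),interpolation=cv2.INTER_CUBIC)
cv2.imwrite('pics/c2.png',np.hstack([r(t,395,130,80,60),r(s,370,250,80,60)]))"
```

```text
t 2.35 pos [ 0.6412 -0.2356  0.0754] yang -1.428 shift [-0.0034  0.0082  0.0579] turn 0.0048 F [ 0.07  1.06 -0.29] w 0.0466 tilt [ 2.0e-04  2.4e-03 -1.0e+00]
```

View pics/c2.png

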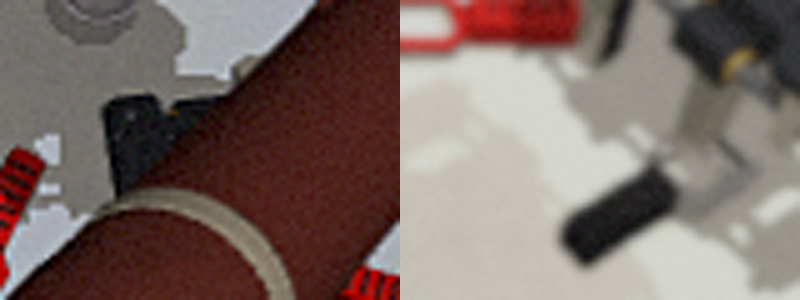

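Call:
{"api": "play_rows", "payload": {"rows": [[0.5, [-0.003, 0.008, 0.0], 0], [0.5, [-0.003, 0.008, 0.02], 0], [0.5, [-0.003, 0.008, 0.03], 0], [0.5, [-0.003, 0.008, 0.03], 0], [0.5, [-0.003, 0.008, 0.03], 0], [0.5, [-0.003, 0.008, 0.03], 0]]}}

```text
time: 2.95
position: [0.6391, -0.2472, 0.0459]
tcp_rot: [3.141, -0.001, 0.139]
wrist_force: [0.2, 0.1, 0.2]
width: 0.0466
finger_force: 0.0
```

```bash
python3 -c "
from h import *
go(.639,-.244,.0175,-np.pi/2+.138)"
```

```text
t 2.95 pos [ 0.6391 -0.2472  0.0459] yang -1.4316 shift [ 0.0003 -0.0032  0.0284] turn 0.0012 F [0.19 0.15 0.17] w 0.0466 tilt [ 8.e-04 -4.e-04 -1.e+00]
```

Call:
{"api": "play_rows", "payload": {"rows": [[0.5, [0, -0.003, 0.01], 0], [0.5, [0, -0.003, 0.02], 0], [0.5, [0, -0.003, 0.028], 0], [0.5, [0, -0.003, 0.028], 0], [0.5, [0, -0.003, 0.028], 0], [0.5, [0, -0.003, 0.028], 0]]}}

```text
time: 3.45
position: [0.6383, -0.2444, 0.0172]
tcp_rot: [3.141, 0.0, 0.139]
wrist_force: [-0.5, -0.5, 0.2]
width: 0.0465
finger_force: 0.0
```

Call:
{"api": "play_rows", "payload": {"rows": [[0.2, [0, 0, 0], 0], [0.15, [0, 0, 0], 0], [0.1, [0, 0, 0], 0], [0.1, [0, 0, 0], 0], [0.1, [0, 0, 0], 0], [0.1, [0, 0, 0], 0]], "force": 40}}

```text
time: 3.95
position: [0.6383, -0.2441, 0.0174]
tcp_rot: [3.141, -0.0, 0.139]
wrist_force: [0.3, -0.5, 0.0]
width: 0.0119
finger_force: 0.0
```

```bash
python3 -c "
from h import *
go(.639,-.244,.12,-np.pi/2)"
```

```text
t 3.95 pos [ 0.6383 -0.2441  0.0174] yang -1.4319 shift [ 0.0007 -0.     -0.1026] turn 0.1389 F [ 0.3  -0.49  0.02] w 0.0119 tilt [ 1.e-04 -1.e-04 -1.e+00]
```

The width of 12 mm with no grip force looks wrong, so I'll look.

```bash
python3 -c "
from h import *
go(.639,-.244,.12,-np.pi/2)
s=cams.capture('side')[:,:,::-1];t=cams.capture('top')[:,:,::-1]
go(.639,-.244,.12,-np.pi/2)
r=lambda im,x,y,w,h:cv2.resize(im[y:y+h,x:x+w],(400,300),interpolation=cv2.INTER_CUBIC)
cv2.imwrite('pics/c3.png',np.hstack([r(t,385,120,100,75),r(s,370,250,80,60)]))"
```

```text
t 3.95 pos [ 0.6383 -0.2441  0.0174] yang -1.4319 shift [ 0.0007 -0.     -0.1026] turn 0.1389 F [ 0.3  -0.49  0.02] w 0.0119 tilt [ 1.e-04 -1.e-04 -1.e+00]
t 4.05 pos [ 0.6383 -0.2441  0.0173] yang -1.432 shift [ 0.0007  0.     -0.1027] turn 0.1388 F [-0.32  0.04  0.17] w 0.01 tilt [-0. -0. -1.]
```

View pics/c3.png

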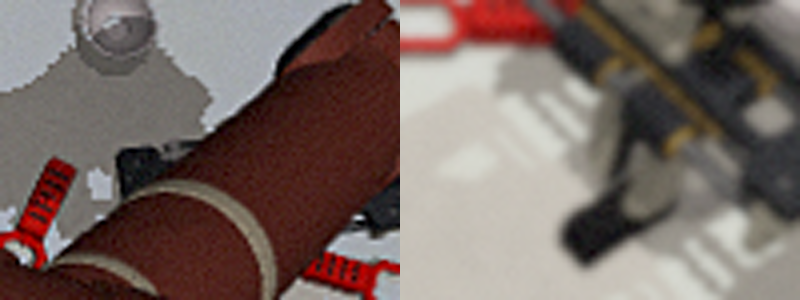

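```bash
python3 -c "
from h import *
M=R.from_euler('xyz',status.sense()['tcp_rot']).as_matrix();p=np.array(status.sense()['position'])
for sy in(-.005,-.022,.005,.022):
  for x in(-.0075,.0075):
    print(sy,x,((proj('side',p+M@[x,sy,.014])-[370,250])*5+[400,0]).round())
h=R.from_euler('z',.138)
for q in((.03,.011),(.03,-.011),(-.03,-.011),(-.03,.011)):
  print('grip',[((proj('side',h.apply([*q,z])+[.639,-.244,0])-[370,250])*5+[400,0]).round() for z in(0,.024)])
t=cv2.imread('pics/side0.png')
"
```

```text
-0.005 -0.0075 [593. 224.]
-0.005 0.0075 [616. 209.]
-0.022 -0.0075 [569. 199.]
-0.022 0.0075 [592. 184.]
0.005 -0.0075 [608. 239.]
0.005 0.0075 [631. 224.]
0.022 -0.0075 [633. 266.]
0.022 0.0075 [656. 251.]
grip [array([641., 182.]), array([651., 153.])]
grip [array([674., 214.]), array([684., 186.])]
grip [array([581., 275.]), array([590., 247.])]
grip [array([550., 241.]), array([557., 212.])]
```

```bash
python3 -c "
from h import *
M=R.from_euler('xyz',[-3.139,-.001,.143]).as_matrix();p=np.array([.6412,-.2356,.0754])
for sy in(-.023,-.040,.023,.040):
    print(sy,[((proj('side',p+M@[0,sy,z])-[370,250])*5+[400,0]).round() for z in (.014,-.01,-.03,-.05,-.07)])
s=cams.capture('side')[:,:,::-1]
cv2.imwrite('pics/c4.png',cv2.resize(s[235:335,345:465],(720,600),interpolation=cv2.INTER_CUBIC))
"
```

```text
-0.023 [array([594., 102.]), array([603.,  71.]), array([610.,  43.]), array([618.,  15.]), array([627., -14.])]
-0.04 [array([569.,  77.]), array([577.,  46.]), array([584.,  18.]), array([592., -10.]), array([600., -39.])]
0.023 [array([665., 172.]), array([675., 141.]), array([684., 114.]), array([694.,  86.]), array([704.,  57.])]
0.04 [array([692., 199.]), array([703., 168.]), array([713., 141.]), array([723., 113.]), array([734.,  84.])]
```

View pics/c4.png

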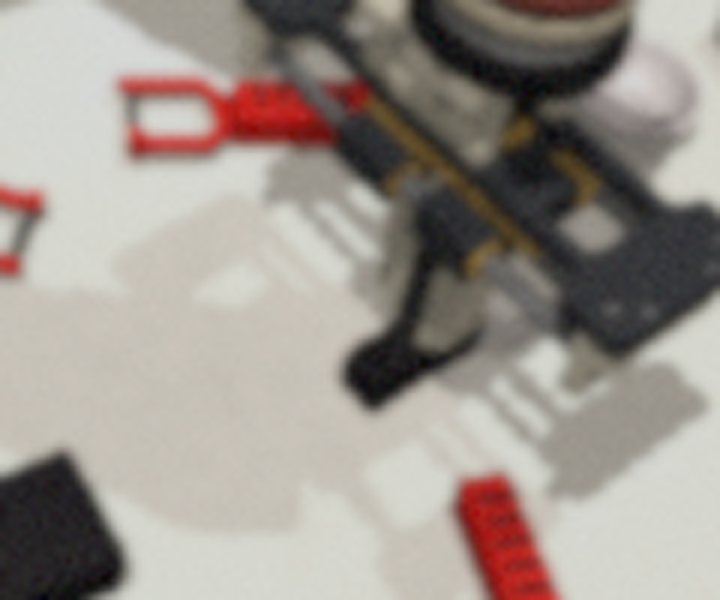

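The hook is unmoved and lies below the fingers: the fingertips look about 20 mm higher than the TCP reading implies. I'll open and feel downward in small steps, watching the force.

Call:
{"api": "play_rows", "payload": {"rows": [[0.5, [0, 0, 0], 0], [0.5, [0, 0, 0], 0], [0.5, [0, 0, 0], 0], [0.5, [0, 0, 0], 0], [0.5, [0, 0, 0], 0], [0.5, [0, 0, 0.001], 0], [0.5, [0, 0, 0.002], 0], [0.5, [0, 0, 0.002], 0]]}}

```text
time: 4.77
position: [0.6381, -0.2439, 0.0149]
tcp_rot: [-3.141, 0.0, 0.139]
wrist_force: [0.2, -1.6, 0.2]
width: 0.0464
finger_force: 0.0
```

Call:
{"api": "play_rows", "payload": {"rows": [[0.5, [0, 0, 0.001], 0], [0.5, [0, 0, 0.002], 0], [0.5, [0, 0, 0.002], 0]]}}

```text
time: 5.02
position: [0.6381, -0.244, 0.0129]
tcp_rot: [-3.141, 0.0, 0.139]
wrist_force: [0.3, 0.7, -0.1]
width: 0.0464
finger_force: 0.0
```

Call:
{"api": "play_rows", "payload": {"rows": [[0.5, [0, 0, 0.001], 0], [0.5, [0, 0, 0.002], 0], [0.5, [0, 0, 0.003], 0], [0.5, [0, 0, 0.003], 0]]}}

```text
time: 5.35
position: [0.6381, -0.2439, 0.01]
tcp_rot: [-3.141, 0.0, 0.139]
wrist_force: [-0.8, 0.7, 0.1]
width: 0.0466
finger_force: 0.0
```

```bash
python3 -c "
from h import *
s=status.sense();print(s)
i=cams.capture('side')[:,:,::-1]
cv2.imwrite('pics/c5.png',cv2.resize(i[235:335,345:465],(720,600),interpolation=cv2.INTER_CUBIC))
"
```

```text
{'time': 5.35, 'joint_positions': array([ 0.02660805,  0.94571973,  0.59060372,  1.5005536 , -0.62087504,
        0.88866406, -0.60757471]), 'qvel': array([-0.00074862, -0.00253385,  0.00191611, -0.00216999,  0.00010703,
        0.00386741, -0.00131121]), 'joint_torque': array([ 5.58628351e-02, -5.12314045e+01,  8.87405992e+00, -1.18614945e+01,
       -5.20005729e-02, -5.21209685e-02,  2.93664147e-03]), 'position': array([ 0.63809792, -0.24394721,  0.00996667]), 'tcp_rot': array([-3.14132240e+00,  4.52200228e-04,  1.38872425e-01]), 'wrist_force': array([-0.81844831,  0.74519254,  0.10133552]), 'torque': array([0.06798776, 0.20970528, 0.00391923]), 'finger_force': 0.0, 'width': 0.046633992154592505}
```

View pics/c5.png

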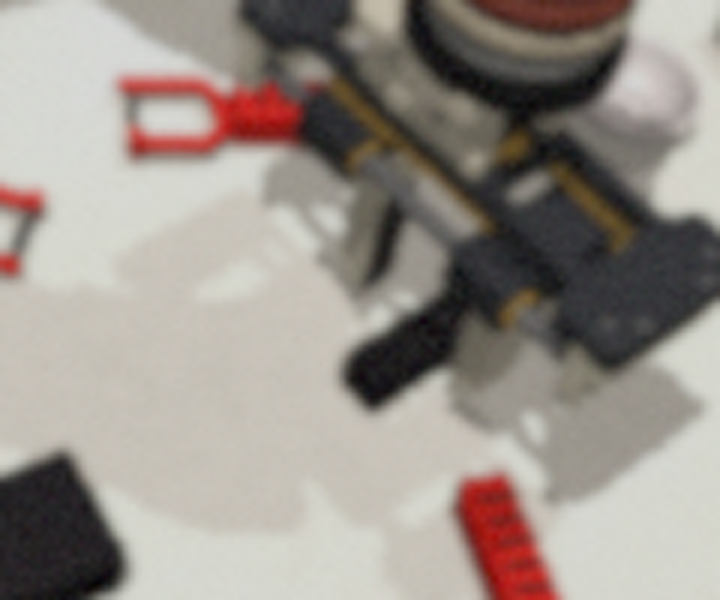

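```bash
python3 -c "
from h import *
f=lambda P:((proj('side',P)-[345,235])*6).round()
M=R.from_euler('xyz',status.sense()['tcp_rot']).as_matrix();p=np.array(status.sense()['position'])
for z in(0,.01,.02,.03,.04): 
  q=p.copy();q[2]=z
  print(z,'far out/in',f(q+M@[0,-.040,0]),f(q+M@[0,-.0235,0]),'near',f(q+M@[0,.0235,0]),f(q+M@[0,.040,0]))
for s in(-1,1):
  for dz in (.02,.06):
   for dx in(-.02,0,.02):pass
"
```

```text
0 far out/in [335. 293.] [362. 322.] near [445. 407.] [475. 439.]
0.01 far out/in [338. 278.] [366. 307.] near [449. 393.] [480. 425.]
0.02 far out/in [342. 264.] [370. 293.] near [454. 379.] [485. 411.]
0.03 far out/in [346. 249.] [375. 278.] near [459. 364.] [490. 396.]
0.04 far out/in [350. 234.] [379. 263.] near [464. 350.] [496. 381.]
```

By image the tips are at about z 25 mm while the reading implies -4 mm, so the reading is biased. I'll keep feeling down.

Call:
{"api": "play_rows", "payload": {"rows": [[0.5, [0, 0, 0.001], 0], [0.5, [0, 0, 0.003], 0], [0.5, [0, 0, 0.005], 0], [0.5, [0, 0, 0.006], 0], [0.5, [0, 0, 0.006], 0]]}}

```text
time: 5.82
position: [0.638, -0.2439, 0.0038]
tcp_rot: [-3.141, 0.001, 0.139]
wrist_force: [-0.4, -0.3, -0.0]
width: 0.0465
finger_force: 0.0
```

Call:
{"api": "play_rows", "payload": {"rows": [[0.5, [0, 0, 0.001], 0], [0.5, [0, 0, 0.003], 0], [0.5, [0, 0, 0.004], 0], [0.5, [0, 0, 0.004], 0]]}}

```text
time: 6.15
position: [0.6381, -0.2439, -0.0001]
tcp_rot: [-3.141, 0.001, 0.139]
wrist_force: [-0.4, -0.1, 1.0]
width: 0.0468
finger_force: 0.0
```

Call:
{"api": "play_rows", "payload": {"rows": [[0.5, [0, 0, 0.001], 0], [0.5, [0, 0, 0.002], 0], [0.5, [0, 0, 0.003], 0], [0.5, [0, 0, 0.003], 0]]}}

```text
time: 6.48
position: [0.6381, -0.244, -0.003]
tcp_rot: [-3.141, 0.0, 0.139]
wrist_force: [-0.5, -0.1, 0.5]
width: 0.0467
finger_force: 0.0
```

Call:
{"api": "play_rows", "payload": {"rows": [[0.5, [0, 0, 0.001], 0], [0.5, [0, 0, 0.002], 0], [0.5, [0, 0, 0.003], 0], [0.5, [0, 0, 0.003], 0]]}}

```text
time: 6.82
position: [0.6381, -0.2439, -0.006]
tcp_rot: [-3.141, 0.0, 0.139]
wrist_force: [0.7, 0.3, -0.8]
width: 0.0467
finger_force: 0.0
```

Call:
{"api": "play_rows", "payload": {"rows": [[0.5, [0, 0, 0.001], 0], [0.5, [0, 0, 0.002], 0], [0.5, [0, 0, 0.002], 0]]}}

```text
time: 7.07
position: [0.6381, -0.244, -0.008]
tcp_rot: [-3.141, 0.0, 0.139]
wrist_force: [0.8, -0.6, -0.1]
width: 0.0464
finger_force: 0.0
```

```bash
python3 -c "
from h import *
go(.639,-.244,0,-np.pi/2+.138)
i=cams.capture('side')[:,:,::-1]
cv2.imwrite('pics/c6.png',cv2.resize(i[235:335,345:465],(720,600),interpolation=cv2.INTER_CUBIC))
"
```

```text
t 7.07 pos [ 0.6381 -0.244  -0.008 ] yang -1.432 shift [ 0.0009  0.0001 -0.008 ] turn 0.0008 F [ 0.77 -0.62 -0.11] w 0.0464 tilt [-4.e-04  2.e-04 -1.e+00]
```

View pics/c6.png

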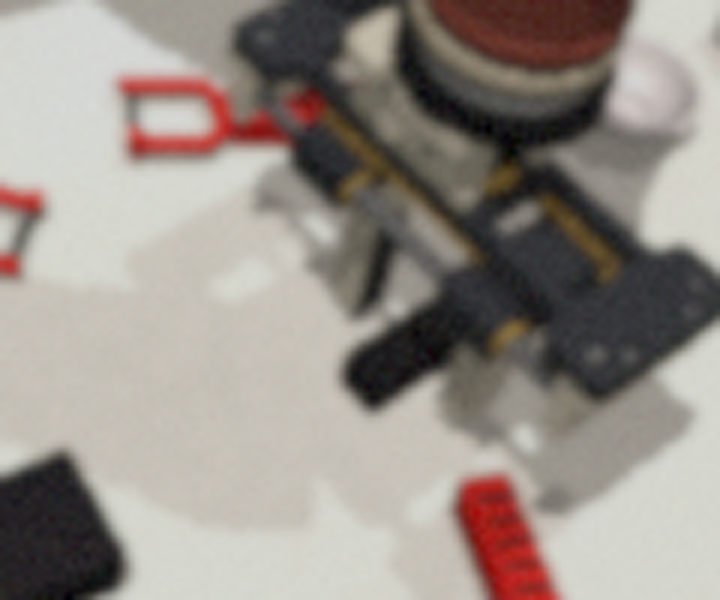

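The tips now read z about 9 mm by image, horizontally straddling the grip: far tip (370,310), near tip (450,400). I'll go 4 mm lower, then close.

Call:
{"api": "play_rows", "payload": {"rows": [[0.5, [0, 0, 0.001], 0], [0.5, [0, 0, 0.002], 0], [0.5, [0, 0, 0.003], 0], [0.5, [0, 0, 0.004], 0], [0.5, [0, 0, 0.004], 0]]}}

```text
time: 7.53
position: [0.6381, -0.244, -0.0121]
tcp_rot: [-3.141, 0.0, 0.139]
wrist_force: [0.0, 0.1, 0.3]
width: 0.0462
finger_force: 0.0
```

Call:
{"api": "play_rows", "payload": {"rows": [[0.25, [0, 0, 0], 0], [0.2, [0, 0, 0], 0], [0.15, [0, 0, 0], 0], [0.1, [0, 0, 0], 0], [0.1, [0, 0, 0], 0], [0.1, [0, 0, 0], 0]], "force": 40}}

```text
time: 8.03
position: [0.6383, -0.2441, -0.0117]
tcp_rot: [3.142, -0.0, 0.139]
wrist_force: [0.0, 0.1, 0.7]
width: 0.022
finger_force: 40.0
```

Gripped at 22 mm with 40 N. Now lift and move to a staging pose in front of the ring.

Call:
{"api": "play_rows", "payload": {"rows": [[0.1, [0, 0, -0.01], 0], [0.1, [0, 0, -0.03], 0], [0.1, [0, 0, -0.06], 0], [0.1, [0, 0, -0.08], 0.02], [0.1, [-0.003, -0.02, -0.085], 0.04], [0.1, [-0.008, -0.05, -0.085], 0.06], [0.1, [-0.014, -0.08, -0.085], 0.08], [0.1, [-0.019, -0.11, -0.085], 0.1], [0.1, [-0.024, -0.14, -0.085], 0.12], [0.1, [-0.03, -0.17, -0.085], 0.14], [0.1, [-0.033, -0.19, -0.085], 0.147], [0.1, [-0.035, -0.2, -0.085], 0.147]]}}

```text
time: 9.03
position: [0.5749, -0.0461, 0.0731]
tcp_rot: [-3.138, 0.002, -0.004]
wrist_force: [0.1, -0.9, -1.9]
width: 0.0214
finger_force: 40.0
```

```bash
python3 -c "
from h import *
go(.525,.1185,.073,-np.pi/2-.008)"
```

```text
t 9.03 pos [ 0.5749 -0.0461  0.0731] yang -1.5744 shift [-0.0505 -0.1645  0.0008] turn 0.0044 F [ 0.09 -0.92 -1.89] w 0.0214 tilt [-0.0018  0.0035 -1.    ]
```

Call:
{"api": "play_rows", "payload": {"rows": [[0.1, [-0.008, -0.02, 0], 0], [0.1, [-0.016, -0.045, 0], 0], [0.1, [-0.024, -0.07, 0], 0], [0.1, [-0.032, -0.1, 0], 0], [0.1, [-0.04, -0.13, 0], 0], [0.1, [-0.046, -0.15, 0], 0], [0.1, [-0.05, -0.162, 0], 0], [0.1, [-0.05, -0.162, 0], 0], [0.1, [-0.05, -0.162, 0], 0], [0.1, [-0.05, -0.162, 0], 0]]}}

```text
time: 9.87
position: [0.5282, 0.1093, 0.0738]
tcp_rot: [3.14, -0.002, -0.011]
wrist_force: [-0.6, -0.4, -2.5]
width: 0.0217
finger_force: 40.0
```

```bash
python3 -c "
from h import *
go(.525,.1185,.04,-np.pi/2-.008)"
```

```text
t 9.87 pos [0.5282 0.1093 0.0738] yang -1.5814 shift [-0.0033 -0.0093  0.0338] turn -0.0026 F [-0.57 -0.41 -2.45] w 0.0217 tilt [ 0.0016 -0.0017 -1.    ]
```

Call:
{"api": "play_rows", "payload": {"rows": [[0.1, [-0.003, -0.009, 0.005], 0], [0.1, [-0.003, -0.009, 0.015], 0], [0.1, [-0.003, -0.009, 0.025], 0], [0.1, [-0.003, -0.009, 0.034], 0], [0.1, [-0.003, -0.009, 0.034], 0], [0.1, [-0.003, -0.009, 0.034], 0], [0.1, [-0.003, -0.009, 0.034], 0]]}}

```text
time: 10.45
position: [0.5245, 0.1201, 0.0391]
tcp_rot: [3.141, -0.0, -0.009]
wrist_force: [0.3, -0.2, -1.9]
width: 0.0219
finger_force: 40.0
```

```bash
python3 -c "
from h import *
go(.525,.1185,.04,-np.pi/2-.008)
t=cams.capture('top')[:,:,::-1];s=cams.capture('side')[:,:,::-1]
cv2.imwrite('pics/t7.png',t);cv2.imwrite('pics/s7.png',s)
cv2.imwrite('pics/c7.png',np.hstack([cv2.resize(im[y:y+75,x:x+50],(400,600),interpolation=cv2.INTER_CUBIC) for im,x,y in((t,288,140),(s,312,155))]))"
```

```text
t 10.45 pos [0.5245 0.1201 0.0391] yang -1.5796 shift [ 0.0005  0.0016 -0.0009] turn -0.0008 F [ 0.33 -0.16 -1.9 ] w 0.0219 tilt [ 0.e+00 -5.e-04 -1.e+00]
```

View pics/c7.png

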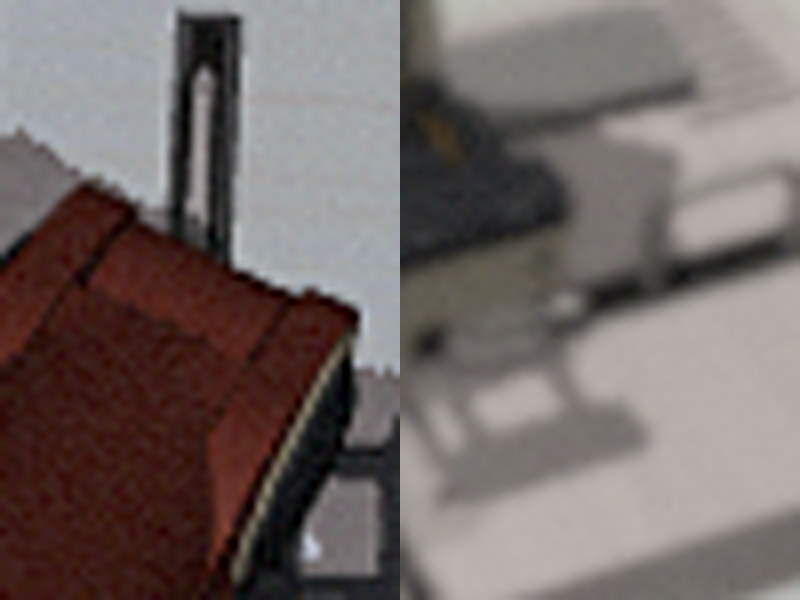

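```bash
python3 -c "
from h import *
p=np.array([.5245,.1201,.0]);h=R.from_euler('z',-.009)
f=lambda P:((proj('side',P)-[312,155])*8+[400,0]).round()
for l in((.079,-.02),(.079,-.016),(.079,.016),(.072,0),(.04,-.02)):print(l,f(p+h.apply([*l,.063])))
for x in(.634,.638,.642):print(x,f([x,.118,.044]))
"
```

```text
(0.079, -0.02) [583. 305.]
(0.079, -0.016) [578. 298.]
(0.079, 0.016) [539. 245.]
(0.072, 0) [541. 276.]
(0.04, -0.02) [484. 335.]
0.634 [632. 289.]
0.638 [642. 286.]
0.642 [651. 283.]
```

Call:
{"api": "play_rows", "payload": {"rows": [[0.1, [0, 0.002, 0.001], 0], [0.1, [0, 0.002, 0.003], 0], [0.1, [0, 0.002, 0.005], 0], [0.1, [0, 0.002, 0.005], 0], [0.1, [0, 0.002, 0.005], 0]]}}

```text
time: 10.97
position: [0.5241, 0.1186, 0.0341]
tcp_rot: [-3.142, 0.0, -0.008]
wrist_force: [0.7, 0.4, -2.2]
width: 0.0216
finger_force: 40.0
```

The fork tip matches its prediction to about 1 mm, and the leg is at about x 0.641. I'll approach just above the lid.

Call:
{"api": "play_rows", "payload": {"rows": [[0.1, [0.002, 0, 0.001], 0], [0.1, [0.006, 0, 0.001], 0], [0.1, [0.012, 0, 0.001], 0], [0.1, [0.018, 0, 0.001], 0], [0.1, [0.024, 0, 0.001], 0], [0.1, [0.028, 0, 0.001], 0], [0.1, [0.03, 0, 0.001], 0], [0.1, [0.03, 0, 0.001], 0], [0.1, [0.03, 0, 0.001], 0]]}}

```text
time: 11.72
position: [0.5541, 0.1183, 0.0331]
tcp_rot: [3.142, 0.001, -0.008]
wrist_force: [-0.1, 0.5, -1.4]
width: 0.0216
finger_force: 40.0
```

Call:
{"api": "play_rows", "payload": {"rows": [[0.1, [0.001, 0, 0], 0], [0.1, [0.003, 0, 0], 0], [0.1, [0.005, 0, 0], 0], [0.1, [0.007, 0, 0], 0], [0.1, [0.009, 0, 0], 0], [0.1, [0.01, 0, 0], 0]]}}

```text
time: 12.22
position: [0.5636, 0.1183, 0.0331]
tcp_rot: [-3.141, 0.002, -0.008]
wrist_force: [-1.9, 0.8, -1.2]
width: 0.0219
finger_force: 40.0
```

Contact with the ring at about 2 N, which is sliding friction. I'll push on gently.

Call:
{"api": "play_rows", "payload": {"rows": [[0.1, [0.001, 0, 0], 0], [0.1, [0.002, 0, 0], 0], [0.1, [0.0035, 0, 0], 0], [0.1, [0.005, 0, 0], 0], [0.1, [0.006, 0, 0], 0]]}}

```text
time: 12.63
position: [0.5703, 0.1182, 0.0331]
tcp_rot: [3.142, 0.0, -0.008]
wrist_force: [-1.0, -1.0, -1.5]
width: 0.0216
finger_force: 40.0
```

Call:
{"api": "play_rows", "payload": {"rows": [[0.1, [0.001, 0, 0], 0], [0.1, [0.002, 0, 0], 0], [0.1, [0.0035, 0, 0], 0], [0.1, [0.005, 0, 0], 0], [0.1, [0.006, 0, 0], 0]]}}

```text
time: 13.05
position: [0.5765, 0.1181, 0.0332]
tcp_rot: [3.141, 0.0, -0.008]
wrist_force: [-1.7, 0.2, -1.4]
width: 0.0217
finger_force: 40.0
```

Call:
{"api": "play_rows", "payload": {"rows": [[0.1, [0.001, 0, 0], 0], [0.1, [0.002, 0, 0], 0], [0.1, [0.0035, 0, 0], 0], [0.1, [0.005, 0, 0], 0], [0.1, [0.006, 0, 0], 0]]}}

```text
time: 13.47
position: [0.5815, 0.1181, 0.033]
tcp_rot: [-3.142, 0.002, -0.008]
wrist_force: [-3.9, -0.1, 0.3]
width: 0.0218
finger_force: 40.0
```

Call:
{"api": "play_rows", "payload": {"rows": [[0.1, [0.001, 0, 0], 0], [0.1, [0.002, 0, 0], 0], [0.1, [0.0035, 0, 0], 0], [0.1, [0.005, 0, 0], 0], [0.1, [0.006, 0, 0], 0]]}}

```text
time: 13.88
position: [0.5863, 0.1182, 0.0329]
tcp_rot: [-3.141, 0.005, -0.008]
wrist_force: [-7.0, -0.6, -0.4]
width: 0.0215
finger_force: 40.0
```

The ring is firm and the gate is opening at 7 N. Smaller steps from here.

Call:
{"api": "play_rows", "payload": {"rows": [[0.1, [0.001, 0, 0], 0], [0.1, [0.002, 0, 0], 0], [0.1, [0.003, 0, 0], 0], [0.1, [0.004, 0, 0], 0], [0.1, [0.004, 0, 0], 0]]}}

```text
time: 14.3
position: [0.5884, 0.1185, 0.0325]
tcp_rot: [-3.14, 0.009, -0.008]
wrist_force: [-8.9, 0.2, 2.1]
width: 0.0216
finger_force: 40.0
```

Call:
{"api": "play_rows", "payload": {"rows": [[0.1, [0.001, 0, 0], 0], [0.1, [0.002, 0, 0], 0], [0.1, [0.003, 0, 0], 0], [0.1, [0.003, 0, 0], 0]]}}

```text
time: 14.63
position: [0.5905, 0.1188, 0.0325]
tcp_rot: [-3.14, 0.011, -0.007]
wrist_force: [-9.8, 0.4, 4.0]
width: 0.0218
finger_force: 40.0
```

Call:
{"api": "play_rows", "payload": {"rows": [[0.1, [0.0, 0, -0.0005], 0], [0.1, [0.001, 0, -0.001], 0], [0.1, [0.002, 0, -0.001], 0], [0.1, [0.002, 0, -0.001], 0]]}}

```text
time: 14.97
position: [0.5934, 0.1199, 0.0328]
tcp_rot: [-3.139, 0.009, -0.006]
wrist_force: [-6.8, 2.6, -1.0]
width: 0.0219
finger_force: 40.0
```

Call:
{"api": "play_rows", "payload": {"rows": [[0.1, [0.0007, 0, 0], 0], [0.1, [0.0014, 0, 0], 0], [0.1, [0.002, 0, 0], 0], [0.1, [0.002, 0, 0], 0]]}}

```text
time: 15.3
position: [0.5956, 0.1204, 0.0327]
tcp_rot: [-3.138, 0.008, -0.006]
wrist_force: [-6.5, 1.9, -2.1]
width: 0.0215
finger_force: 40.0
```

Call:
{"api": "play_rows", "payload": {"rows": [[0.1, [0.0007, 0.001, 0], 0], [0.1, [0.0014, 0.0015, 0], 0], [0.1, [0.002, 0.0015, 0], 0], [0.1, [0.002, 0.0015, 0], 0]]}}

```text
time: 15.63
position: [0.5976, 0.1196, 0.0327]
tcp_rot: [-3.137, 0.009, -0.005]
wrist_force: [-6.8, 3.0, -1.8]
width: 0.0216
finger_force: 40.0
```

Call:
{"api": "play_rows", "payload": {"rows": [[0.1, [0.0007, 0, 0], 0], [0.1, [0.0014, 0, 0], 0], [0.1, [0.002, 0, 0], 0], [0.1, [0.002, 0, 0], 0]]}}

```text
time: 15.97
position: [0.5999, 0.1199, 0.0328]
tcp_rot: [-3.137, 0.008, -0.005]
wrist_force: [-7.0, 3.8, -1.8]
width: 0.0214
finger_force: 40.0
```

Call:
{"api": "play_rows", "payload": {"rows": [[0.1, [0.0007, 0.001, 0], 0], [0.1, [0.0014, 0.001, 0], 0], [0.1, [0.002, 0.001, 0], 0], [0.1, [0.002, 0.001, 0], 0]]}}

```text
time: 16.3
position: [0.6022, 0.1194, 0.0328]
tcp_rot: [-3.136, 0.007, -0.004]
wrist_force: [-6.2, 3.3, -2.3]
width: 0.0215
finger_force: 40.0
```

Call:
{"api": "play_rows", "payload": {"rows": [[0.1, [0.0007, 0, 0], 0], [0.1, [0.0015, 0, 0], 0], [0.1, [0.0015, 0, 0], 0]]}}

```text
time: 16.55
position: [0.6041, 0.1196, 0.0329]
tcp_rot: [-3.136, 0.006, -0.004]
wrist_force: [-5.9, 4.6, -1.7]
width: 0.0218
finger_force: 40.0
```

Call:
{"api": "play_rows", "payload": {"rows": [[0.1, [0.0007, 0, 0], 0], [0.1, [0.0015, 0, 0], 0], [0.1, [0.0015, 0, 0], 0]]}}

```text
time: 16.8
position: [0.606, 0.1196, 0.033]
tcp_rot: [-3.136, 0.006, -0.004]
wrist_force: [-4.8, 4.2, -2.2]
width: 0.0215
finger_force: 40.0
```

Call:
{"api": "play_rows", "payload": {"rows": [[0.1, [0.0007, 0, 0], 0], [0.1, [0.0012, 0, 0], 0], [0.1, [0.0012, 0, 0], 0]]}}

```text
time: 17.05
position: [0.6076, 0.1197, 0.0332]
tcp_rot: [-3.136, 0.005, -0.004]
wrist_force: [-5.2, 4.1, -2.2]
width: 0.0216
finger_force: 40.0
```

Call:
{"api": "play_rows", "payload": {"rows": [[0.1, [0.0007, 0, 0], 0], [0.1, [0.0012, 0, 0], 0], [0.1, [0.0012, 0, 0], 0]]}}

```text
time: 17.3
position: [0.6095, 0.1199, 0.0334]
tcp_rot: [-3.136, 0.003, -0.004]
wrist_force: [-3.3, 5.0, -1.7]
width: 0.0215
finger_force: 40.0
```

```bash
python3 -c "
from h import *
go(.525,.1185,.04,-np.pi/2-.008)
s=status.sense();print(s['wrist_force'],s['torque'])
"
```

```text
t 17.3 pos [0.6095 0.1199 0.0334] yang -1.575 shift [-0.0845  0.0017 -0.0064] turn 0.0038 F [-3.27  4.95 -1.66] w 0.0215 tilt [-0.0032  0.0056 -1.    ]
[-3.27441393  4.95355556 -1.66306361] [1.05951524 0.9990823  0.25547437]
```

Call:
{"api": "play_rows", "payload": {"rows": [[0.1, [0.0007, 0.0007, 0], 0], [0.1, [0.0012, 0.0015, 0], 0], [0.1, [0.0012, 0.0015, 0], 0]]}}

```text
time: 17.55
position: [0.6122, 0.119, 0.0338]
tcp_rot: [-3.135, 0.0, -0.004]
wrist_force: [-1.6, 5.5, -3.0]
width: 0.0218
finger_force: 40.0
```

Call:
{"api": "play_rows", "payload": {"rows": [[0.1, [0.0007, 0, 0], 0], [0.1, [0.0012, 0, 0], 0], [0.1, [0.0012, 0, 0], 0]]}}

```text
time: 17.8
position: [0.6154, 0.1147, 0.0348]
tcp_rot: [3.142, -0.005, -0.007]
wrist_force: [0.1, -0.7, -1.8]
width: 0.0219
finger_force: 40.0
```

The force dropped to zero, so the gate has snapped. I'll recentre in y and take up part of the slack backwards.

Call:
{"api": "play_rows", "payload": {"rows": [[0.1, [0, -0.001, 0.0005], 0], [0.1, [-0.001, -0.002, 0.001], 0], [0.1, [-0.002, -0.003, 0.0015], 0], [0.1, [-0.004, -0.003, 0.0015], 0], [0.1, [-0.005, -0.003, 0.0015], 0], [0.1, [-0.005, -0.003, 0.0015], 0]]}}

```text
time: 18.3
position: [0.6077, 0.1168, 0.0327]
tcp_rot: [3.141, 0.0, -0.008]
wrist_force: [-0.2, 0.2, -2.1]
width: 0.0217
finger_force: 40.0
```

Call:
{"api": "play_rows", "payload": {"rows": [[0.1, [-0.001, 0, 0], 0], [0.1, [-0.0025, 0, 0], 0], [0.1, [-0.004, 0, 0], 0], [0.1, [-0.005, 0, 0], 0], [0.1, [-0.005, 0, 0], 0]]}}

```text
time: 18.72
position: [0.6028, 0.117, 0.0327]
tcp_rot: [-3.142, 0.0, -0.008]
wrist_force: [-0.2, -0.2, -2.0]
width: 0.0221
finger_force: 40.0
```

Call:
{"api": "play_rows", "payload": {"rows": [[0.1, [-0.001, 0, 0], 0], [0.1, [-0.0025, 0, 0], 0], [0.1, [-0.004, 0, 0], 0], [0.1, [-0.005, 0, 0], 0], [0.1, [-0.005, 0, 0], 0]]}}

```text
time: 19.13
position: [0.5978, 0.117, 0.0327]
tcp_rot: [-3.142, 0.0, -0.008]
wrist_force: [0.4, 0.7, -1.8]
width: 0.0219
finger_force: 40.0
```

Call:
{"api": "play_rows", "payload": {"rows": [[0.1, [-0.001, 0, 0], 0], [0.1, [-0.002, 0, 0], 0], [0.1, [-0.003, 0, 0], 0], [0.1, [-0.004, 0, 0], 0], [0.1, [-0.004, 0, 0], 0]]}}

```text
time: 19.55
position: [0.5946, 0.117, 0.0329]
tcp_rot: [3.141, -0.001, -0.008]
wrist_force: [1.0, 0.6, -2.8]
width: 0.0215
finger_force: 40.0
```

Call:
{"api": "play_rows", "payload": {"rows": [[0.1, [-0.001, 0, 0], 0], [0.1, [-0.002, 0, 0], 0], [0.1, [-0.003, 0, 0], 0], [0.1, [-0.004, 0, 0], 0], [0.1, [-0.004, 0, 0], 0]]}}

```text
time: 19.97
position: [0.5902, 0.117, 0.0329]
tcp_rot: [-3.142, -0.0, -0.008]
wrist_force: [2.0, 0.1, -1.8]
width: 0.0219
finger_force: 40.0
```

The ring is dragging at 2 N, so the closed gate is pulling it. On in 3 mm steps until it comes up firm.

Call:
{"api": "play_rows", "payload": {"rows": [[0.1, [-0.001, 0, 0], 0], [0.1, [-0.002, 0, 0], 0], [0.1, [-0.003, 0, 0], 0], [0.1, [-0.003, 0, 0], 0]]}}

```text
time: 20.3
position: [0.5869, 0.1171, 0.0328]
tcp_rot: [-3.142, 0.0, -0.008]
wrist_force: [1.9, -1.2, -1.5]
width: 0.022
finger_force: 40.0
```

Call:
{"api": "play_rows", "payload": {"rows": [[0.1, [-0.001, 0, 0], 0], [0.1, [-0.002, 0, 0], 0], [0.1, [-0.003, 0, 0], 0], [0.1, [-0.003, 0, 0], 0]]}}

```text
time: 20.63
position: [0.5839, 0.1171, 0.0328]
tcp_rot: [-3.142, 0.0, -0.008]
wrist_force: [2.3, 0.4, -1.2]
width: 0.0216
finger_force: 40.0
```

```bash
python3 -c "
from h import *
go(.525,.1185,.04,-np.pi/2-.008)"
```

```text
t 20.63 pos [0.5839 0.1171 0.0328] yang -1.5789 shift [-0.0589 -0.0009 -0.0072] turn -0.0002 F [ 2.32  0.42 -1.16] w 0.0216 tilt [-3.e-04  1.e-04 -1.e+00]
```

Call:
{"api": "play_rows", "payload": {"rows": [[0.1, [-0.001, 0, 0], 0], [0.1, [-0.002, 0, 0], 0], [0.1, [-0.003, 0, 0], 0], [0.1, [-0.003, 0, 0], 0]]}}

```text
time: 20.97
position: [0.5808, 0.1172, 0.0327]
tcp_rot: [-3.142, 0.0, -0.008]
wrist_force: [2.2, 0.1, -1.5]
width: 0.0219
finger_force: 40.0
```

Call:
{"api": "play_rows", "payload": {"rows": [[0.1, [-0.001, 0, 0], 0], [0.1, [-0.002, 0, 0], 0], [0.1, [-0.003, 0, 0], 0], [0.1, [-0.003, 0, 0], 0]]}}

```text
time: 21.3
position: [0.5778, 0.1172, 0.0328]
tcp_rot: [-3.142, 0.0, -0.008]
wrist_force: [1.9, 0.8, -0.7]
width: 0.0217
finger_force: 40.0
```

Call:
{"api": "play_rows", "payload": {"rows": [[0.1, [-0.001, 0, 0], 0], [0.1, [-0.002, 0, 0], 0], [0.1, [-0.003, 0, 0], 0], [0.1, [-0.003, 0, 0], 0]]}}

```text
time: 21.63
position: [0.5748, 0.1172, 0.0327]
tcp_rot: [-3.142, 0.0, -0.008]
wrist_force: [1.3, 0.3, -1.7]
width: 0.0216
finger_force: 40.0
```

Call:
{"api": "play_rows", "payload": {"rows": [[0.1, [-0.001, 0, 0], 0], [0.1, [-0.002, 0, 0], 0], [0.1, [-0.003, 0, 0], 0], [0.1, [-0.003, 0, 0], 0]]}}

```text
time: 21.97
position: [0.5718, 0.1172, 0.0327]
tcp_rot: [-3.142, 0.0, -0.008]
wrist_force: [1.6, 0.4, -0.5]
width: 0.0219
finger_force: 40.0
```

Call:
{"api": "play_rows", "payload": {"rows": [[0.1, [-0.001, 0, 0], 0], [0.1, [-0.002, 0, 0], 0], [0.1, [-0.002, 0, 0], 0]]}}

```text
time: 22.22
position: [0.5698, 0.1173, 0.0327]
tcp_rot: [-3.141, 0.0, -0.008]
wrist_force: [1.5, 0.0, -1.9]
width: 0.0215
finger_force: 40.0
```

Call:
{"api": "play_rows", "payload": {"rows": [[0.1, [-0.001, 0, 0], 0], [0.1, [-0.002, 0, 0], 0], [0.1, [-0.002, 0, 0], 0]]}}

```text
time: 22.47
position: [0.5678, 0.1173, 0.0327]
tcp_rot: [-3.142, 0.0, -0.008]
wrist_force: [1.8, 0.0, -1.6]
width: 0.0215
finger_force: 40.0
```

Call:
{"api": "play_rows", "payload": {"rows": [[0.1, [-0.001, 0, 0], 0], [0.1, [-0.002, 0, 0], 0], [0.1, [-0.002, 0, 0], 0]]}}

```text
time: 22.72
position: [0.5658, 0.1173, 0.0327]
tcp_rot: [-3.142, 0.0, -0.008]
wrist_force: [2.4, 0.0, -0.8]
width: 0.0219
finger_force: 40.0
```

Call:
{"api": "play_rows", "payload": {"rows": [[0.1, [-0.001, 0, 0], 0], [0.1, [-0.002, 0, 0], 0], [0.1, [-0.002, 0, 0], 0]]}}

```text
time: 22.97
position: [0.5638, 0.1173, 0.0327]
tcp_rot: [-3.142, 0.0, -0.008]
wrist_force: [1.4, 1.3, -1.9]
width: 0.0215
finger_force: 40.0
```

Call:
{"api": "play_rows", "payload": {"rows": [[0.1, [-0.001, 0, 0], 0], [0.1, [-0.002, 0, 0], 0], [0.1, [-0.002, 0, 0], 0]]}}

```text
time: 23.22
position: [0.5618, 0.1173, 0.0327]
tcp_rot: [-3.142, 0.0, -0.008]
wrist_force: [1.2, 0.7, -1.7]
width: 0.0216
finger_force: 40.0
```

Call:
{"api": "play_rows", "payload": {"rows": [[0.1, [-0.001, 0, 0], 0], [0.1, [-0.002, 0, 0], 0], [0.1, [-0.002, 0, 0], 0]]}}

```text
time: 23.47
position: [0.5598, 0.1173, 0.0327]
tcp_rot: [3.142, 0.001, -0.008]
wrist_force: [1.5, 1.0, -1.5]
width: 0.0219
finger_force: 40.0
```

Call:
{"api": "play_rows", "payload": {"rows": [[0.1, [-0.001, 0, 0], 0], [0.1, [-0.002, 0, 0], 0], [0.1, [-0.002, 0, 0], 0]]}}

```text
time: 23.72
position: [0.5578, 0.1173, 0.0327]
tcp_rot: [-3.142, 0.0, -0.008]
wrist_force: [1.6, 0.6, -1.6]
width: 0.0215
finger_force: 40.0
```

Call:
{"api": "play_rows", "payload": {"rows": [[0.1, [-0.001, 0, 0], 0], [0.1, [-0.002, 0, 0], 0], [0.1, [-0.002, 0, 0], 0]]}}

```text
time: 23.97
position: [0.5558, 0.1173, 0.0327]
tcp_rot: [-3.142, 0.0, -0.008]
wrist_force: [2.3, 1.7, -1.8]
width: 0.0219
finger_force: 40.0
```

Call:
{"api": "play_rows", "payload": {"rows": [[0.1, [-0.001, 0, 0], 0], [0.1, [-0.002, 0, 0], 0], [0.1, [-0.002, 0, 0], 0]]}}

```text
time: 24.22
position: [0.5538, 0.1173, 0.0327]
tcp_rot: [-3.142, 0.0, -0.008]
wrist_force: [2.1, 0.7, -1.5]
width: 0.0217
finger_force: 40.0
```

Call:
{"api": "play_rows", "payload": {"rows": [[0.1, [-0.001, 0, 0], 0], [0.1, [-0.002, 0, 0], 0], [0.1, [-0.002, 0, 0], 0]]}}

```text
time: 24.47
position: [0.5518, 0.1173, 0.0327]
tcp_rot: [3.142, 0.0, -0.008]
wrist_force: [1.3, 1.4, -1.8]
width: 0.0215
finger_force: 40.0
```

Call:
{"api": "play_rows", "payload": {"rows": [[0.1, [-0.001, 0, 0], 0], [0.1, [-0.002, 0, 0], 0], [0.1, [-0.002, 0, 0], 0]]}}

```text
time: 24.72
position: [0.5498, 0.1174, 0.0327]
tcp_rot: [-3.141, 0.0, -0.008]
wrist_force: [1.7, 0.4, -1.0]
width: 0.0219
finger_force: 40.0
```

Call:
{"api": "play_rows", "payload": {"rows": [[0.1, [-0.001, 0, 0], 0], [0.1, [-0.002, 0, 0], 0], [0.1, [-0.002, 0, 0], 0]]}}

```text
time: 24.97
position: [0.5478, 0.1174, 0.0327]
tcp_rot: [3.142, 0.0, -0.008]
wrist_force: [1.7, 1.4, -2.4]
width: 0.0217
finger_force: 40.0
```

Call:
{"api": "play_rows", "payload": {"rows": [[0.1, [-0.001, 0, 0], 0], [0.1, [-0.002, 0, 0], 0], [0.1, [-0.002, 0, 0], 0]]}}

```text
time: 25.22
position: [0.5458, 0.1174, 0.0327]
tcp_rot: [-3.142, 0.0, -0.008]
wrist_force: [2.0, 1.0, -2.4]
width: 0.0218
finger_force: 40.0
```

Call:
{"api": "play_rows", "payload": {"rows": [[0.1, [-0.001, 0, 0], 0], [0.1, [-0.002, 0, 0], 0], [0.1, [-0.002, 0, 0], 0]]}}

```text
time: 25.47
position: [0.5445, 0.1174, 0.0328]
tcp_rot: [3.141, -0.001, -0.008]
wrist_force: [2.4, 0.9, -2.9]
width: 0.0217
finger_force: 40.0
```

Call:
{"api": "play_rows", "payload": {"rows": [[0.1, [-0.0007, 0, 0], 0], [0.1, [-0.0015, 0, 0], 0], [0.1, [-0.0015, 0, 0], 0], [0.1, [-0.0015, 0, 0], 0]]}}

```text
time: 25.8
position: [0.5444, 0.1174, 0.033]
tcp_rot: [3.141, -0.004, -0.008]
wrist_force: [5.5, 0.3, -3.5]
width: 0.0217
finger_force: 40.0
```

It's firm: 5.5 N with no movement. I'll pull a little more to prove it.

Call:
{"api": "play_rows", "payload": {"rows": [[0.1, [-0.0005, 0, 0], 0], [0.1, [-0.0012, 0, 0], 0], [0.1, [-0.0012, 0, 0], 0], [0.1, [-0.0012, 0, 0], 0]]}}

```text
time: 26.13
position: [0.5443, 0.1174, 0.0331]
tcp_rot: [3.141, -0.006, -0.008]
wrist_force: [7.6, 0.4, -5.1]
width: 0.0219
finger_force: 40.0
```

The hook held 7.6 N, firm with no movement. Now relax, set it down on the lid and feel for contact.

Call:
{"api": "play_rows", "payload": {"rows": [[0.1, [0.001, 0, 0], 0], [0.1, [0.003, 0, 0], 0], [0.1, [0.005, 0, 0], 0], [0.1, [0.005, 0, 0], 0], [0.1, [0.005, 0, 0.0005], 0], [0.1, [0.005, 0, 0.001], 0], [0.1, [0.005, 0, 0.001], 0]]}}

```text
time: 26.72
position: [0.5449, 0.117, 0.0322]
tcp_rot: [-3.141, 0.003, -0.009]
wrist_force: [-3.2, -0.8, 4.5]
width: 0.0217
finger_force: 40.0
```

Call:
{"api": "play_rows", "payload": {"rows": [[0.1, [0, 0, 0.0005], 0], [0.1, [0, 0, 0.0005], 0]]}}

```text
time: 26.88
position: [0.5449, 0.117, 0.0322]
tcp_rot: [-3.141, 0.003, -0.009]
wrist_force: [-2.6, -0.8, 7.2]
width: 0.0215
finger_force: 40.0
```

The lid is felt at reading 0.0322, as predicted. Let go and rise.

Call:
{"api": "play_rows", "payload": {"rows": [[0.12, [0, 0, -0.0007], 0], [0.3, [0, 0, -0.0007], 0], [0.45, [0, 0, -0.0007], 0], [0.45, [0, 0, -0.0007], 0], [0.45, [0, 0, -0.0007], 0], [0.45, [0, 0, -0.0007], 0], [0.45, [0, 0, -0.0007], 0], [0.45, [0, 0, -0.006], 0], [0.45, [0, 0, -0.02], 0], [0.45, [0, 0, -0.04], 0], [0.45, [0, 0, -0.07], 0], [0.45, [0, 0, -0.1], 0]]}}

```text
time: 27.88
position: [0.5457, 0.1172, 0.1321]
tcp_rot: [3.141, 0.002, -0.009]
wrist_force: [-0.4, 0.3, -0.3]
width: 0.042
finger_force: 0.0
```

Call:
{"api": "play_rows", "payload": {"rows": [[0.45, [0, 0.03, -0.03], 0], [0.45, [0, 0.06, -0.04], 0], [0.45, [0, 0.1, -0.05], 0], [0.45, [0, 0.14, -0.05], 0], [0.45, [0, 0.18, -0.05], 0], [0.45, [0, 0.22, -0.05], 0], [0.45, [0, 0.26, -0.05], 0], [0.45, [0, 0.3, -0.05], 0], [0.45, [0, 0.34, -0.05], 0], [0.45, [0, 0.36, -0.05], 0], [0.45, [0, 0.36, -0.05], 0], [0.45, [0, 0.36, -0.05], 0]]}}

```text
time: 28.88
position: [0.5427, -0.2442, 0.1816]
tcp_rot: [3.141, 0.0, -0.012]
wrist_force: [0.4, 0.8, 0.1]
width: 0.0417
finger_force: 0.0
```

```bash
python3 -c "
from h import *
go(.525,.1185,.04,-np.pi/2-.008)
t=cams.capture('top')[:,:,::-1];s=cams.capture('side')[:,:,::-1]
cv2.imwrite('pics/t8.png',t);cv2.imwrite('pics/s8.png',s)
cv2.imwrite('pics/c8.png',np.hstack([cv2.resize(im[y:y+75,x:x+50],(400,600),interpolation=cv2.INTER_CUBIC) for im,x,y in((t,288,145),(s,305,160))]))"
```

```text
t 28.88 pos [ 0.5427 -0.2442  0.1816] yang -1.5825 shift [-0.0219 -0.3625  0.1415] turn -0.0037 F [0.39 0.77 0.1 ] w 0.0417 tilt [-0.e+00 -3.e-04 -1.e+00]
```

View pics/c8.png

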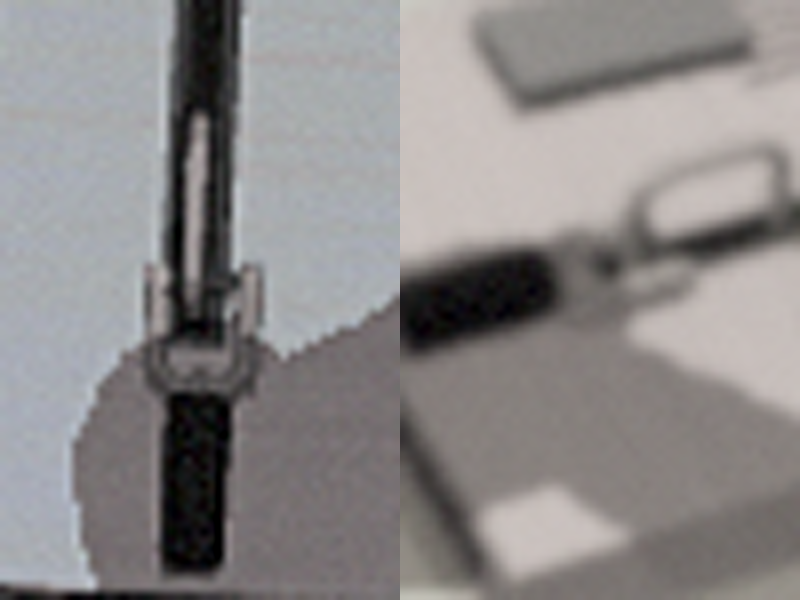

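The hook lies flat on the lid with its grip at top crop (195,480) and its fork arms either side of the ring's near leg at (195,310). The leg is inside the mouth, the arm is clear and the drive is unmoved, so I'm handing in.

```bash
python3 -c "
from station import ctrl
print(ctrl.hand_in())"
```

```text
the job is handed in; nothing more can be done
None
```

The job is handed in at about 29 s: the ring's leg is caught in the snap hook, the gate snapped shut behind it, and the hook held a 7.6 N tug against the ring's stop before I let go and left it lying flat on the lid; the highest single-axis force I read while on the ring was 9.8 N.

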